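Snap the lid onto the small bead tray

TASK

Close the smaller of the two bead trays: put the loose lid on it and press the lid down until both end clips snap over it and it lies flat and fully home on the rim. Leave the longer tray and the cup standing where they are, and let go of the lid when done.

Things in the scene. Friction and masses are not known exactly. Their poses are not given: they have to be found in the camera images.
- lid: Loose frosted lid, 60 g. Plate 114 (x) by 86 (y) by 4 mm; origin: centre of its underside, z up. On top a central grip bar, 64 long (x), 14 thick (y), 26 tall. Below, four corner pegs (it stands on them) reach 28 mm down and enter the tray with 2 mm play; their lowest 10 mm taper in by 8 mm, so it centres itself. Fits either way round (half turn).
- small_tray_mouth (a point): Mouth centre of the smaller tray, at rim height, 45 mm up; z up. Tray 116 (x) by 86 (y) mm, walls 3, stuck down. A springy clip at each x end, 34 wide, rises 20 mm above the rim, its nose sloping in over the lid's edge. The lid's origin belongs here, x along x. Laid on, it stops on the noses about 11 mm high; about 12 N down on its middle snaps it home.
- long_tray: The longer open bead tray, 170 (x) by 86 by 45 mm, loose, 350 g, with clips rising 20 mm above its rim at both x ends; origin at the centre of its underside. The lid does not fit it; it must stay put.
- cup: Ceramic cup, 76 mm across the rim, 80 mm tall, origin at the centre of its underside. It must stay put and upright.
Things that resemble listed ones, but are neither listed nor needed, are in the scene too. Leave any orange look-alike of the lid alone.

How it is judged:
By the outcome, as a careful person would: the job done as asked, in the order asked, and still so for the second after the job is handed in, with the robot touching nothing.
It also fails if it takes over 48 s, if anything falls off the work surface, if the arm or the gripper's body presses on something with over 40 N, if the wrist force passes 120 N, or if a joint passes its speed limit or range.

ROBOT

A 7-joint arm with a two-finger parallel gripper is mounted at the origin on the work surface. World frame = base frame: x ahead of the robot, y to its left, z up, the work surface at z = 0. Lengths are in mm, angles in rad, forces in N, time in s.
With the tool pointing down it reaches from about 400 to 875 mm from the base axis. Payload 4.4 kg.
Tool frame: the origin (TCP) lies at the very end of the fingers, on their centre line; the grasp point (between the pads) lies behind it (ctrl.hold_point_z is the z of the grasp point in the tool frame, in mm); z points along the fingers, y is the direction in which the jaws open and shut (so a half turn about z gives the same grasp; the last joint's range is limited). The gripper opens to 85 mm and grips with 20 to 120 N. Pads are 22 mm wide; open, the fingers measure 114 mm over their backs; the gripper's body (76 mm by 85 mm) begins 54 mm behind the grasp point. The pads swing forward as they close: fully open they stand 13 mm farther back than shut.
Start: joints at [-1.346, 0.628, 0.038, 1.517, -0.027, 0.996, -0.02], TCP at [186.343, 622.731, 231.313] pointing down, gripper open.
Joint ranges: [-3.06, 3.06], [-0.37, 2.12], [-1.25, 1.32], [0.18, 2.47], [-1.1, 4.24], [0.23, 1.98], [-2.94, 2.94]. Speed limits (rad/s): [2.57, 2.57, 3.14, 3.14, 3.14, 3.14, 3.14].

INTERFACE

Orientations are given as [roll, pitch, yaw] about the fixed x, y, z axes, in that order (R = Rz(yaw) Ry(pitch) Rx(roll)).
In Python, from cell import ctrl, vision gives the robot as it stands.
- The arm moves only by the shell command python3 -m crank 'ROWS' [OPENING]. ROWS is JSON, a list of rows, each an object of numbers: "x", "y", "z": the shift along the tool's x, y, z in cm; "spin": the turn about the tool's z in rad. A call has 1 to 5 rows; each row shifts and turns the commanded pose from where the row before left it, along the tool's axes as they then stand; what a row does not reach is not made up. A row lasts 1/10 s, in which the tool goes at most 50 mm and 8.59 degrees, less where a joint would pass 70% of its speed; a pose out of reach is approached as far as the arm can. A call is refused whole if a number of a shift passes 5 or a number of a turn 0.15, either way. A call with a gripper value outside its range is refused whole. OPENING is the opening in per cent of the stroke, from 0 (shut) to 100 (fully open), set as the call begins (- or left out, the last holds). The fingers move at their own pace and stop on an object; the grip force is fixed at half the most. Time passes only in rows, so rows that do not move let the fingers close. It gives the time, the measured TCP pose, the force and the opening at its end, in the units of the state.
- ctrl.read_state(): the state, without advancing time (a new reading comes with each control period).
- vision.get_image(name): name is "scene" or "top" or "wrist"; returns the picture (480x640x3 uint8, blue, green, red); there is no depth.
- vision.calibration(name): a dict with "vfov" (degrees; the focal length in pixels is half the picture's height over the tangent of half this angle, whatever the lens; pixels are square), "cx", "cy" (the principal point, pixels), "eye" and "rotation" of the camera in the world. Camera axes: x right, y up, looking along -z (the intrinsics and any distortion apply to the point x, -y, -z); pixel columns grow to the right and rows downward; lengths in mm; the calibration is good to about 2 mm. A picture is of the moment at which its call begins: read the wrist's pose just before it. calibration takes no time and is no camera call; for the wrist camera it gives the pose at the moment of the call.
- ctrl.finish_job(): hands the job in, once; it reports no verdict.
Trained networks look in the newest picture that a camera, given by its name, has taken for a name from the list of things; names that differ only in an ending like _2 or _b are one class to them, and where a whole thing is asked for, a point or a joint stands for the part that bears it (a point fixed in the world has none). Each returns a list of dicts, best first, with "score" (0 to 1); they miss things now and then, are a little off and sometimes report something else, mostly with a low value. They report only what shows in the picture. A call takes as long as a camera call. They do not tell look-alikes from the thing itself.
- vision.boxes_of(name, camera): "extent" ([left, top, right, bottom] in pixels, round what is visible of it).
- vision.regions_of(name, camera): "mask" (480x640 bool, what is visible of it) and "extent" ([left, top, right, bottom] in pixels, round what is visible of it).
- vision.place_of(name, camera): "point" ([column, row] in pixels: a listed point, or the origin of a listed thing).
The state is a dict: "clock": time; "qpos": joint angles; "qd": joint speeds; "tau": joint torques, N m; "eef_pos": TCP position; "tool_rot": TCP orientation; "force": force on the tool from outside, world axes, zero at the start; "torque": the same for the moment, N m; "width": finger opening in mm.
Only numpy, scipy, OpenCV 4.12 (cv2) and the standard library are available. Lean on these libraries where they do the work, as an engineer would, in place of code of your own. Each camera call takes 0.05 s, during which the arm holds its last target.

## Working session

There is one attempt and no reset: what is moved stays moved. The work goes in short steps, Python scripts to look and compute and a shell command to move; the robot and the scene stay as the last step left them, time stands still between calls to the robot, and variables do not carry over. Pictures are saved under pics/ and viewed, and the job is handed in when it is done.

```bash
ls; mkdir -p pics; python3 - <<'E'
from cell import ctrl, vision
import cv2
s=ctrl.read_state();print(s, ctrl.hold_point_z)
for n in ["scene","top","wrist"]:
    cv2.imwrite(f"pics/{n}0.png",vision.get_image(n)); print(n,vision.calibration(n))
    for o in ["lid","small_tray_mouth","long_tray","cup"]:
        print(o,[(r['score'],r['point']) for r in vision.place_of(o,n)])
print(ctrl.read_state()['clock'])
E
```

```text
pics
{'clock': 0.0, 'qpos': array([-1.34579724,  0.62934545,  0.03845636,  1.51837898, -0.0269834 ,
        0.99630162, -0.02001232]), 'qd': array([-0.00120375, -0.00202769,  0.0001372 , -0.00013741,  0.00020796,
        0.0005059 , -0.00193568]), 'tau': array([-1.05464009e-03, -5.63398111e+01,  1.22589670e+00, -1.93452626e+01,
        1.09190232e-02,  1.08587416e-02, -5.39411843e-06]), 'eef_pos': array([186.17068075, 622.10843838, 230.38629638]), 'tool_rot': array([-3.13967828e+00,  4.79557114e-05,  2.85077843e+00]), 'force': array([-0.32119767,  0.11750578,  0.02691884]), 'torque': array([-0.01766297,  0.04254364, -0.00463214]), 'width': 85.50478129067125} -18.700000000000003
scene {'vfov': 49.32854447823705, 'cx': 324.8482254994395, 'cy': 240.83168206301906, 'eye': array([ 861.04036681, -447.80325916,  803.97986554]), 'rotation': array([0.70784301, 0.01114489, 0.64710702])}
lid [(0.87, [299.8, 161.8]), (0.78, [247.0, 312.4]), (0.57, [313.2, 247.9]), (0.56, [453.3, 194.9])]
small_tray_mouth [(0.71, [313.6, 395.3])]
long_tray [(0.77, [423.8, 271.4])]
cup [(0.72, [381.9, 173.4])]
top {'vfov': 57.40506049829774, 'cx': 322.1224043707607, 'cy': 239.85633238257614, 'eye': array([359.82933088,  66.64276612, 821.1450668 ]), 'rotation': array([ 0.12979401, -0.02174621, -1.55477003])}
lid [(0.89, [322.3, 251.4]), (0.89, [418.6, 254.9]), (0.85, [167.4, 165.5]), (0.72, [224.9, 347.9])]
small_tray_mouth [(0.88, [450.4, 148.1]), (0.37, [176.8, 257.6])]
long_tray [(0.72, [273.2, 153.0])]
cup [(0.88, [172.9, 256.3])]
wrist {'vfov': 64.36295115807829, 'cx': 322.22527093200523, 'cy': 253.57093011535946, 'eye': array([122.66974861, 641.23112392, 373.39613143]), 'rotation': array([-2.66290856e-01,  8.80442510e-04,  1.28044922e+00])}
lid []
small_tray_mouth []
long_tray []
cup []
0.75
```

View pics/scene0.png

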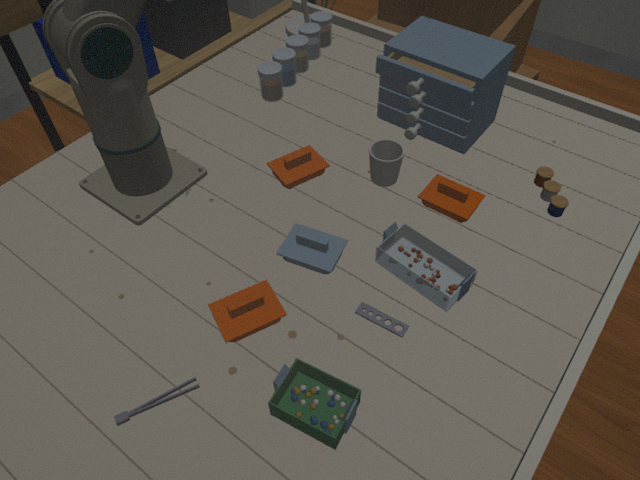

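View pics/top0.png

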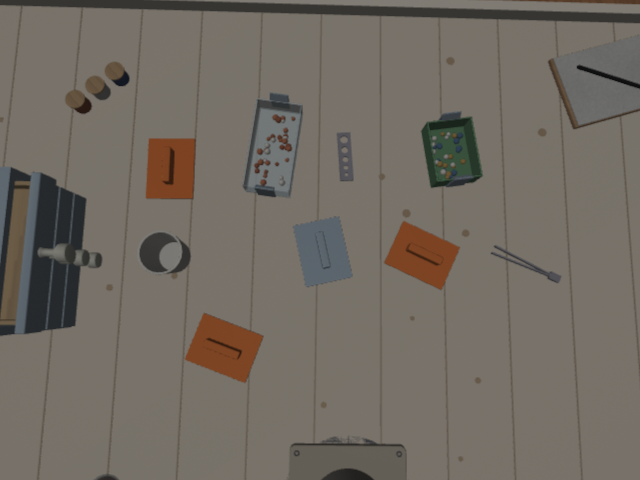

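View pics/wrist0.png

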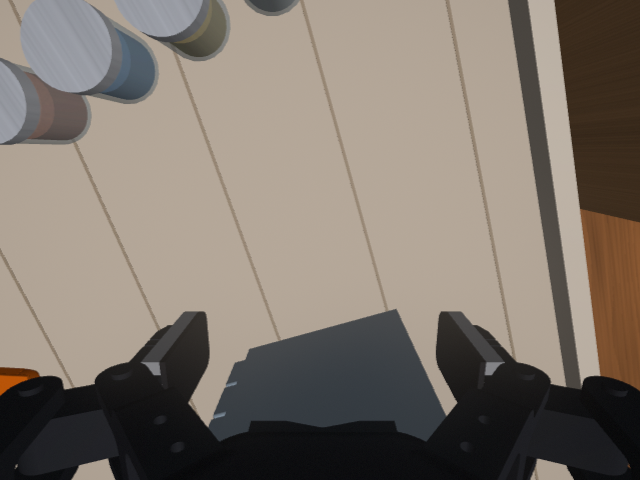

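```bash
cat > h.py <<'E'
import numpy as np, cv2
from scipy.spatial.transform import Rotation as R
def cam(c):
    f=240/np.tan(np.radians(c['vfov'])/2); Rm=R.from_euler('xyz',c['rotation']).as_matrix(); return f,Rm
def proj(P,c):
    f,Rm=cam(c); q=(np.atleast_2d(P)-c['eye'])@Rm
    return np.c_[c['cx']+f*q[:,0]/-q[:,2], c['cy']+f*q[:,1]/q[:,2]]
def ray(uv,c,z):
    f,Rm=cam(c); uv=np.atleast_2d(uv).astype(float)
    d=np.c_[(uv[:,0]-c['cx'])/f,-(uv[:,1]-c['cy'])/f,-np.ones(len(uv))]@Rm.T
    return c['eye']+d*((z-c['eye'][2])/d[:,2])[:,None]
E
python3 - <<'E'
from h import *
from cell import vision
ct=vision.calibration('top'); cs=vision.calibration('scene'); print({k for k in ct})
print('base origin', proj([0,0,0],ct),proj([0,0,0],cs))
for n,z,t,s in [('lid',28,(322.3,251.4),(313.2,247.9)),('mouth',45,(450.4,148.1),(313.6,395.3)),('cup',0,(172.9,256.3),(381.9,173.4)),('long',0,(273.2,153),(423.8,271.4))]:
    print(n,ray(t,ct,z).round(1),ray(s,cs,z).round(1))
# lid region by network
vision.get_image('top')
for o in ['lid','small_tray_mouth','long_tray']:
  for r in vision.regions_of(o,'top'):
    m=r['mask'].astype(np.uint8); cn=max(cv2.findContours(m,0,1)[0],key=cv2.contourArea)[:,0]
    z=32 if o=='lid' else 45
    for zz in ([28,32] if o=='lid' else [45]):
        w=ray(cn,ct,zz)[:,:2].astype(np.float32); print(o,r['score'],r['extent'],zz,cv2.minAreaRect(w))
im=cv2.imread('pics/top0.png')
for n,(a,b,x,y) in {'lid':(275,205,95,95),'tray':(400,100,100,100)}.items():
    cv2.imwrite(f'pics/{n}_c.png',cv2.resize(im[b:b+y,a:a+x],(600,600),interpolation=cv2.INTER_CUBIC))
E
```

```text
{'cx', 'cy', 'vfov', 'eye', 'rotation'}
base origin [[346.64190418 504.5899198 ]] [[144.76308508 178.99164401]]
lid [[442.5  50.4  28. ]] [[446.5  49.1  28. ]]
mouth [[ 636.9 -183.    45. ]] [[ 635.9 -192.4   45. ]]
cup [[431.1 328.6   0. ]] [[421.7 333.8   0. ]]
long [[635.  147.9   0. ]] [[638.6 147.3   0. ]]
lid 0.96 [387.9, 222.6, 461.0, 288.8] 28 ((440.2478942871094, -131.83935546875), (115.81599426269531, 87.19792175292969), 65.7291488647461)
lid 0.96 [387.9, 222.6, 461.0, 288.8] 32 ((439.84228515625, -130.83837890625), (115.23191833496094, 86.7581558227539), 65.7291488647461)
lid 0.93 [292.7, 220.0, 356.2, 283.9] 28 ((444.4244689941406, 49.634376525878906), (115.042724609375, 86.20152282714844), 13.244836807250977)
lid 0.93 [292.7, 220.0, 356.2, 283.9] 32 ((443.9978332519531, 49.72016525268555), (114.46251678466797, 85.76677703857422), 13.244834899902344)
lid 0.75 [183.8, 317.9, 263.9, 384.1] 28 ((271.0660400390625, 220.42449951171875), (117.09843444824219, 90.21282196044922), 70.24919128417969)
lid 0.75 [183.8, 317.9, 263.9, 384.1] 32 ((271.513671875, 219.64892578125), (116.50789642333984, 89.75786590576172), 70.24917602539062)
lid 0.66 [146.6, 134.8, 193.9, 196.8] 28 ((593.9385986328125, 334.1859436035156), (116.5093765258789, 88.923583984375), 1.11465322971344)
lid 0.66 [146.6, 134.8, 193.9, 196.8] 32 ((592.7579345703125, 332.836669921875), (115.92173767089844, 88.47513580322266), 1.1146830320358276)
small_tray_mouth 0.78 [420.6, 110.6, 480.1, 186.8] 45 ((636.1766967773438, -183.5291748046875), (141.0034637451172, 100.16009521484375), 9.810057640075684)
long_tray 0.93 [241.2, 95.3, 302.8, 193.9] 45 ((638.3689575195312, 142.5935516357422), (91.11061096191406, 196.77822875976562), 83.0488510131836)
```

View pics/lid_c.png

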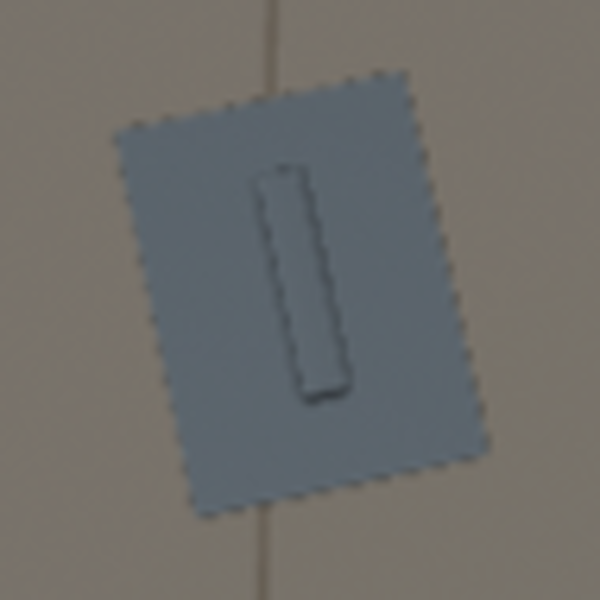

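View pics/tray_c.png

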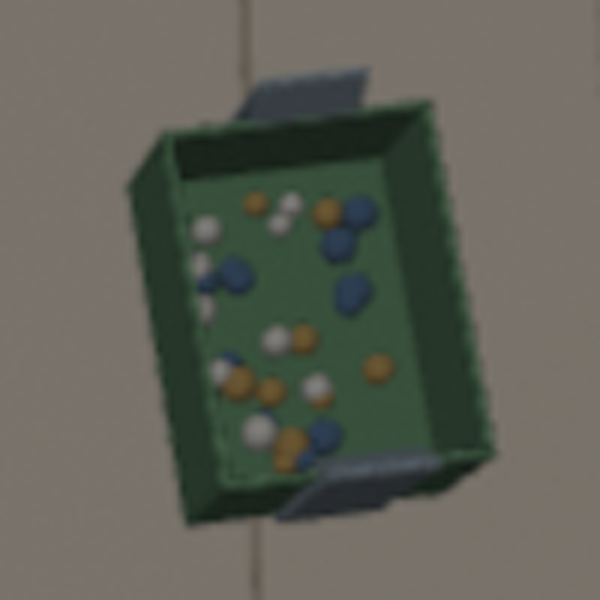

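```bash
python3 - <<'E'
from h import *
from cell import vision
from scipy.optimize import least_squares
ct=vision.calibration('top'); cs=vision.calibration('scene')
p=np.array([(167,133),(431,101),(494,455),(219,487)])
uv=np.c_[400+(p[:,0]+.5)/6-.5,100+(p[:,1]+.5)/6-.5]
w=ray(uv,ct,45)[:,:2]; print(w.round(1),w.mean(0)); 
for i in range(4):
    d=w[(i+1)%4]-w[i]; print(np.linalg.norm(d),np.degrees(np.arctan2(d[1],d[0])))
def box(x,y,a,L,W,z):
    c,s=np.cos(a),np.sin(a); q=np.array([[1,1],[1,-1],[-1,-1],[-1,1]])*[L/2,W/2]
    return np.c_[q@np.array([[c,s],[-s,c]])+[x,y],np.full(4,z)]
f=lambda v:(proj(box(*v,116,86,45),ct)-uv).ravel()
r=least_squares(f,[636,-183,.17]);print('tray',r.x,np.degrees(r.x[2]),r.fun.round(1)); t=r.x
l=[444,49.7,np.radians(13.2)]
im=cv2.imread('pics/scene0.png')
im=cv2.resize(im,None,fx=4,fy=4)
for b in [box(*t,116,86,45),box(*l,114,86,32)]:
    cv2.polylines(im,[np.round((proj(b,cs)+.5)*4).astype(int)],True,(0,0,255),1)
cv2.imwrite('pics/ov1.png',im[1400:1800,1040:1480]); cv2.imwrite('pics/ov2.png',im[860:1120,1080:1420])
E
```

```text
[[ 686.8 -141.1]
 [ 699.3 -223.9]
 [ 586.3 -240.1]
 [ 574.3 -155.3]] [ 636.6758591  -190.09331898]
83.77225195765949 -81.42174657011792
114.19315907455636 -171.84043586371507
85.65741769655462 97.9941822181588
113.34946083609057 7.205658023061256
tray [ 6.36719121e+02 -1.90090822e+02  1.37289889e-01] 7.866131229830473 [-0.8 -0.8  0.4 -0.4  0.3  0.6  0.1  0.5]
```

View pics/ov1.png

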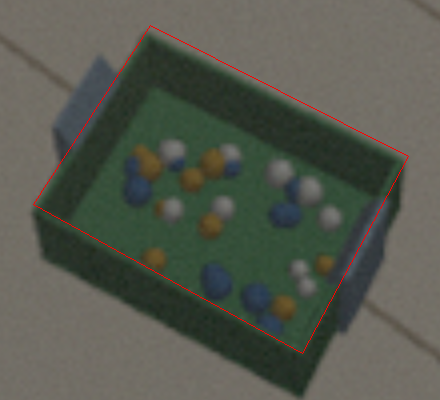

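View pics/ov2.png

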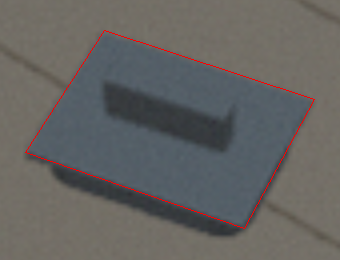

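```bash
python3 -m crank '[{"x":-2.5,"y":-3},{"x":-2.8,"y":-3.2},{"x":-2.8,"y":-3.2},{"x":-2.8,"y":-3.2},{"x":-2.8,"y":-3.2}]' 70; python3 -m crank '[{"x":-2.8,"y":-3.2},{"x":-2.8,"y":-3.2},{"x":-2.8,"y":-3.2},{"x":-2.8,"y":-3.2},{"x":-2.8,"y":-3.2}]'
```

```text
invalid input at $[0]: expected keys x, y, z, spin
invalid input at $[0]: expected keys x, y, z, spin
```

```bash
python3 -m crank '[{"x":-2.5,"y":-3,"z":0,"spin":0},{"x":-2.8,"y":-3.2,"z":0,"spin":0},{"x":-2.8,"y":-3.2,"z":0,"spin":0},{"x":-2.8,"y":-3.2,"z":0,"spin":0},{"x":-2.8,"y":-3.2,"z":0,"spin":0}]' 70; python3 -m crank '[{"x":-2.8,"y":-3.2,"z":0,"spin":0},{"x":-2.8,"y":-3.2,"z":0,"spin":0},{"x":-2.8,"y":-3.2,"z":0,"spin":0},{"x":-2.8,"y":-3.2,"z":0,"spin":0},{"x":-2.8,"y":-3.2,"z":0,"spin":0}]'
```

```text
clock: 1.45
eef_pos: [272.9, 430.6, 231.5]
tool_rot: [3.141, 0.0, 2.851]
force: [0.8, -0.9, -0.5]
width: 59.8
clock: 1.95
eef_pos: [361.2, 237.2, 231.6]
tool_rot: [3.141, 0.001, 2.851]
force: [0.8, 0.6, -0.3]
width: 60.0
```

```bash
python3 -m crank '[{"x":-2.7,"y":-3,"z":0,"spin":0},{"x":-2.7,"y":-3,"z":0,"spin":0},{"x":-2.7,"y":-3,"z":0,"spin":0},{"x":-2.5,"y":-3,"z":0,"spin":0},{"x":-1.4,"y":-1.5,"z":0,"spin":0}]'; python3 -m crank '[{"x":0,"y":0,"z":0,"spin":-0.1},{"x":0,"y":0,"z":0,"spin":-0.14},{"x":0,"y":0,"z":0,"spin":-0.14},{"x":0,"y":0,"z":0,"spin":-0.14},{"x":0,"y":0,"z":0,"spin":0}]'
python3 - <<'E'
from h import *
from cell import ctrl, vision
s=ctrl.read_state();print(s['qpos'].round(2),s['eef_pos'],s['tool_rot'])
Rm=R.from_euler('xyz',s['tool_rot']).as_matrix()
print((Rm.T@(np.array([444.5,49.5,150])-s['eef_pos'])/10).round(2))
im=vision.get_image('wrist');c=vision.calibration('wrist');print(c)
def box(x,y,a,L,W,z):
    c,s=np.cos(a),np.sin(a); q=np.array([[1,1],[1,-1],[-1,-1],[-1,1]])*[L/2,W/2]
    return np.c_[q@np.array([[c,s],[-s,c]])+[x,y],np.full(4,z)]
cv2.imwrite('pics/w1raw.png',im)
for b in [box(444.5,49.5,np.radians(13.2),114,86,32),box(444.5,49.5,np.radians(13.2),64,14,58)]:
    cv2.polylines(im,[np.round(proj(b,c)).astype(int)],True,(0,0,255),1)
cv2.imwrite('pics/w1.png',im)
E
```

```text
clock: 2.45
eef_pos: [437.9, 71.4, 231.6]
tool_rot: [-3.141, 0.001, 2.847]
force: [0.8, 0.5, -0.3]
width: 59.7
clock: 2.95
eef_pos: [436.9, 74.9, 231.5]
tool_rot: [3.141, 0.0, -2.912]
force: [-0.4, -0.2, 0.8]
width: 59.6
[-0.22  0.34 -0.02  2.07  0.01  0.74  1.56] [436.94420012  74.85329408 231.4783098 ] [ 3.14128108e+00  4.87652867e-04 -2.91222530e+00]
[-0.16 -2.64  8.15]
{'vfov': 64.36295115807829, 'cx': 322.22527093200523, 'cy': 253.57093011535946, 'eye': array([372.09583568,  59.37800094, 373.50958475]), 'rotation': array([-2.66197851e-01,  8.57161379e-04,  1.79726044e+00])}
```

View pics/w1.png

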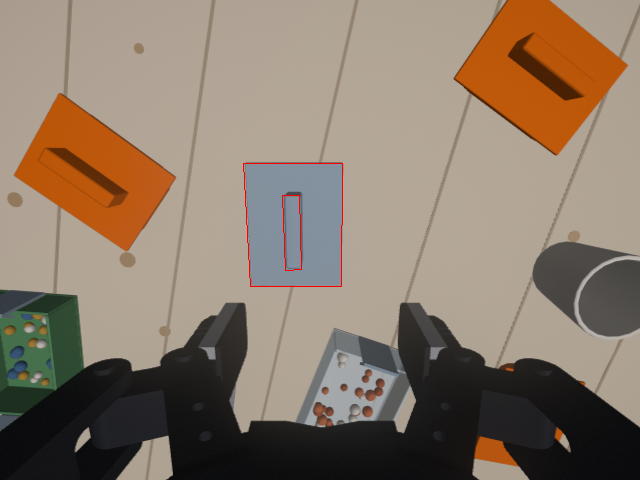

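```bash
python3 -m crank '[{"x":-0.1,"y":-1.3,"z":2,"spin":0},{"x":-0.1,"y":-1.3,"z":3,"spin":0},{"x":0,"y":0,"z":4,"spin":0},{"x":0,"y":0,"z":4,"spin":0},{"x":0,"y":0,"z":2,"spin":0}]' 60;python3 -m crank '[{"x":0,"y":0,"z":0,"spin":0},{"x":0,"y":0,"z":0,"spin":0}]'
```

```text
clock: 3.5
eef_pos: [443.4, 49.7, 78.9]
tool_rot: [-3.141, -0.003, -2.916]
force: [-0.3, 0.3, 0.5]
width: 51.3
clock: 3.7
eef_pos: [444.9, 50.1, 81.6]
tool_rot: [-3.141, -0.0, -2.914]
force: [-0.2, 0.6, 0.4]
width: 51.2
```

```bash
python3 -m crank '[{"x":0,"y":0,"z":2,"spin":0},{"x":0,"y":0,"z":1.5,"spin":0},{"x":0,"y":0,"z":1,"spin":0},{"x":0,"y":0,"z":0,"spin":0},{"x":0,"y":0,"z":0,"spin":0}]' ;python3 -m crank '[{"x":0,"y":0,"z":0,"spin":0},{"x":0,"y":0,"z":0,"spin":0},{"x":0,"y":0,"z":0,"spin":0},{"x":0,"y":0,"z":0,"spin":0},{"x":0,"y":0,"z":0,"spin":0}]' 0
```

```text
clock: 4.2
eef_pos: [445.6, 49.8, 39.7]
tool_rot: [-3.141, -0.0, -2.913]
force: [-0.1, -0.5, 0.3]
width: 51.1
clock: 4.7
eef_pos: [445.1, 49.9, 39.3]
tool_rot: [-3.141, -0.001, -2.912]
force: [-1.1, -1.1, 6.6]
width: 12.3
```

```bash
python3 -m crank '[{"x":0,"y":0,"z":0,"spin":0},{"x":0,"y":0,"z":0,"spin":0}]'
python3 - <<'E'
from cell import vision
import cv2
cv2.imwrite('pics/g1.png',vision.get_image('scene')[160:330,200:430].repeat(3,0).repeat(3,1))
E
```

```text
clock: 4.9
eef_pos: [445.1, 49.9, 39.3]
tool_rot: [-3.141, -0.001, -2.912]
force: [-1.1, 0.4, 7.8]
width: 12.6
```

View pics/g1.png

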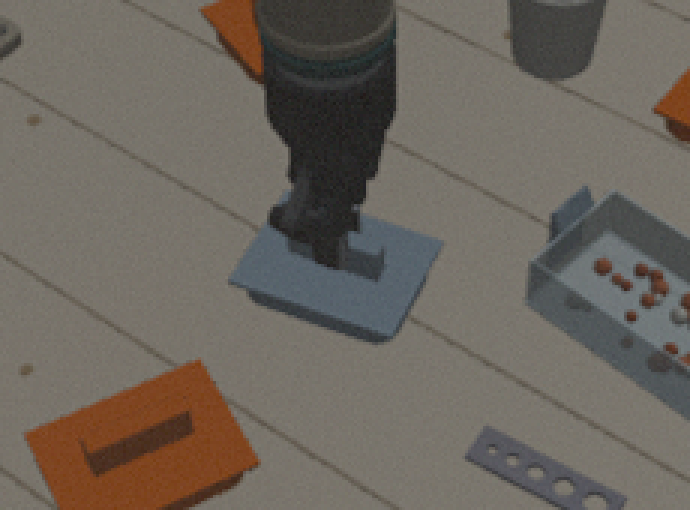

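```bash
python3 -m crank '[{"x":0,"y":0,"z":-1,"spin":0},{"x":0,"y":0,"z":-2,"spin":0},{"x":0,"y":0,"z":-3,"spin":0},{"x":0,"y":0,"z":-3,"spin":0},{"x":0,"y":0,"z":-2,"spin":0}]' ;python3 -m crank '[{"x":0,"y":0,"z":-1,"spin":0.092},{"x":0,"y":0,"z":0,"spin":0},{"x":0,"y":0,"z":0,"spin":0}]'
python3 - <<'E'
from h import *
from cell import ctrl, vision
cv2.imwrite('pics/g2.png',vision.get_image('scene')[60:330,200:430].repeat(2,0).repeat(2,1))
s=ctrl.read_state();print(s['eef_pos'],s['tool_rot'],s['force'])
Rm=R.from_euler('xyz',s['tool_rot']).as_matrix()
print((Rm.T@(np.array([637,-190.5,150])-s['eef_pos'])/10).round(2))
E
```

```text
clock: 5.45
eef_pos: [445.2, 50.1, 150.9]
tool_rot: [-3.141, -0.0, -2.912]
force: [-0.3, 0.0, -1.1]
width: 12.4
clock: 5.75
eef_pos: [444.7, 49.9, 158.7]
tool_rot: [-3.141, -0.002, -3.002]
force: [0.3, -0.3, -1.1]
width: 12.9
[444.39081128  49.865651   158.20665338] [-3.14084543 -0.00326674 -3.00241667] [ 0.24820779 -0.56289703  0.09850738]
[-15.74 -26.48   0.79]
```

View pics/g2.png

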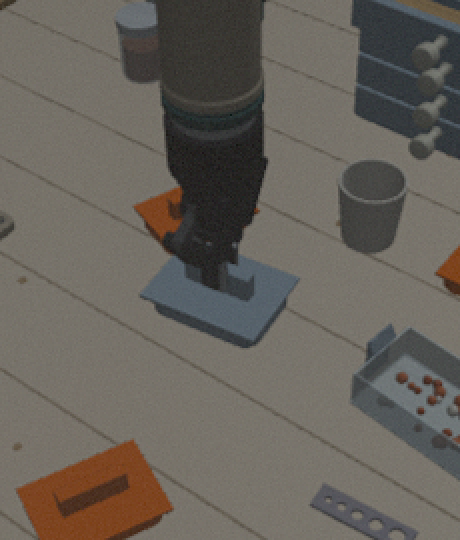

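```bash
python3 -m crank '[{"x":-1,"y":-1.7,"z":0,"spin":0},{"x":-1.8,"y":-3,"z":0,"spin":0},{"x":-1.8,"y":-3,"z":0,"spin":0},{"x":-1.8,"y":-3,"z":0,"spin":0},{"x":-1.8,"y":-3,"z":0,"spin":0}]' ;python3 -m crank '[{"x":-1.8,"y":-3,"z":0,"spin":0},{"x":-1.8,"y":-3,"z":0,"spin":0},{"x":-1.8,"y":-3,"z":0,"spin":0},{"x":-1.3,"y":-2.4,"z":0,"spin":0},{"x":-0.8,"y":-1.4,"z":0,"spin":0}]'; python3 -m crank '[{"x":0,"y":0,"z":0,"spin":0},{"x":0,"y":0,"z":0,"spin":0},{"x":0,"y":0,"z":0,"spin":0}]'
python3 - <<'E'
from h import *
from cell import ctrl, vision
im=vision.get_image('scene'); cv2.imwrite('pics/p1.png',im)
cv2.imwrite('pics/p1t.png',vision.get_image('top'))
cv2.imwrite('pics/p1w.png',vision.get_image('wrist'))
s=ctrl.read_state();print(s['eef_pos'],s['tool_rot'],s['force'],s['qpos'])
Rm=R.from_euler('xyz',s['tool_rot']).as_matrix()
print((Rm.T@(np.array([637,-190.5,150])-s['eef_pos'])/10).round(2))
E
```

```text
clock: 6.3
eef_pos: [544.8, -75.6, 157.1]
tool_rot: [3.141, -0.005, -3.003]
force: [0.2, 0.2, -0.0]
width: 12.8
clock: 6.8
eef_pos: [636.8, -193.8, 156.4]
tool_rot: [-3.141, -0.004, -3.005]
force: [-0.9, 0.7, -0.7]
width: 12.9
clock: 7.1
eef_pos: [635.8, -189.2, 157.6]
tool_rot: [3.141, -0.004, -3.002]
force: [-0.4, 0.4, -0.6]
width: 12.7
[ 636.36480789 -189.87260361  158.35610901] [-3.14144586e+00 -2.75195485e-03 -3.00261201e+00] [-0.39801378  0.00826568  0.24654534] [ 0.35591825  0.73256396 -0.18970364  1.53816977  0.16454442  0.88906584
  1.81932387]
[-0.06 -0.07  0.84]
```

View pics/p1.png

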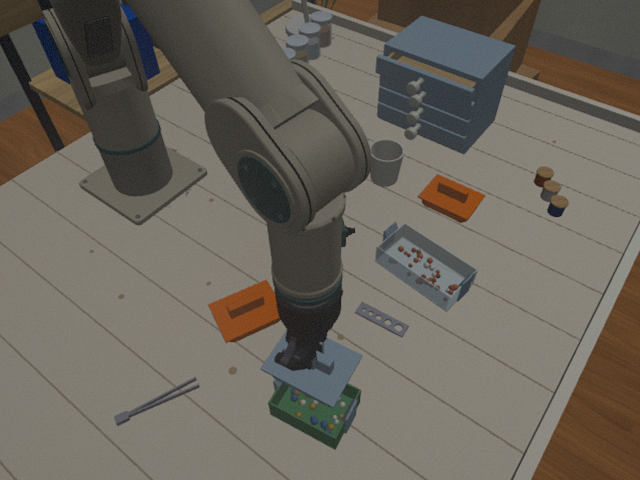

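View pics/p1w.png

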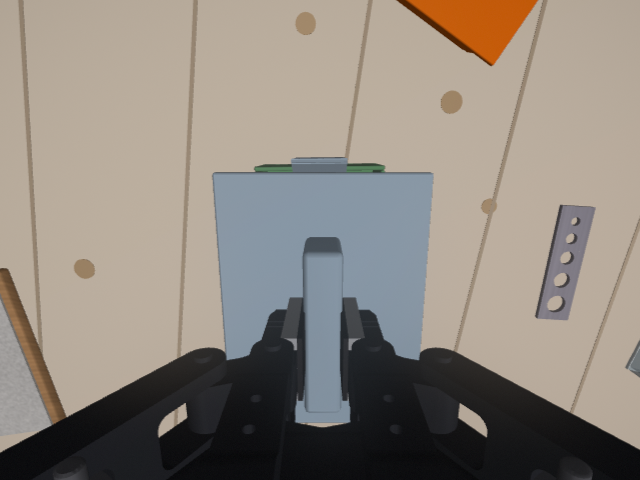

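```bash
python3 - <<'E'
from h import *
from cell import vision
from scipy.optimize import least_squares
def box(x,y,a,L,W,z):
    c,s=np.cos(a),np.sin(a); q=np.array([[1,1],[1,-1],[-1,-1],[-1,1]])*[L/2,W/2]
    return np.c_[q@np.array([[c,s],[-s,c]])+[x,y],np.full(4,z)]
c=vision.calibration('wrist'); im=cv2.imread('pics/p1w.png')
ct=vision.calibration('top'); it=cv2.imread('pics/p1t.png')
for b,col in [(box(637,-190.5,np.radians(7.9),116,86,45),(0,0,255)),(box(636.3,-189.8,np.radians(7.9),114,86,151),(0,255,0)),(box(636.3,-189.8,np.radians(7.9),64,14,177),(0,255,0))]:
    for i,cc in ((im,c),(it,ct)): cv2.polylines(i,[np.round(proj(b,cc)).astype(int)],True,col,1)
    print(proj(b,c).round(0).tolist())
cv2.imwrite('pics/p1wo.png',im);cv2.imwrite('pics/p1to.png',cv2.resize(it[60:260,360:560],(600,600)))
E
```

```text
[[381.0, 327.0], [263.0, 327.0], [257.0, 164.0], [388.0, 165.0]]
[[417.0, 426.0], [231.0, 426.0], [213.0, 175.0], [436.0, 175.0]]
[[342.0, 418.0], [305.0, 418.0], [304.0, 256.0], [345.0, 256.0]]
```

View pics/p1wo.png

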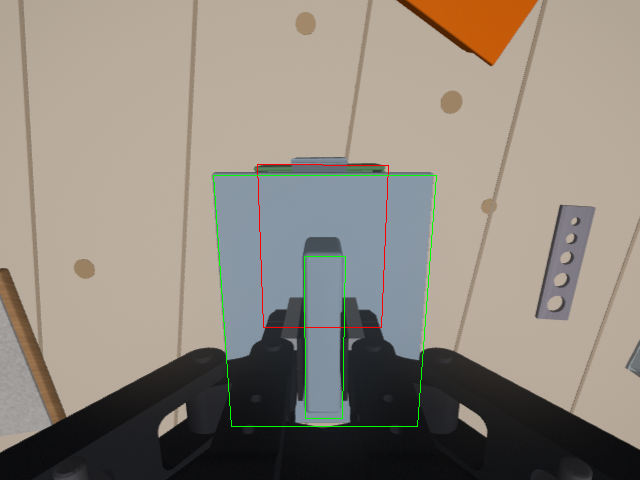

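View pics/p1to.png

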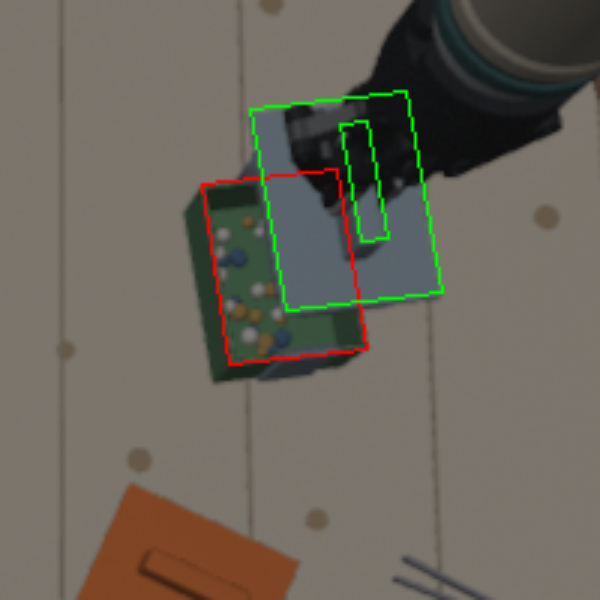

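```bash
python3 -m crank '[{"x":-0.06,"y":-0.07,"z":1,"spin":0},{"x":0,"y":0,"z":2,"spin":0},{"x":0,"y":0,"z":2,"spin":0},{"x":0,"y":0,"z":1.5,"spin":0},{"x":0,"y":0,"z":0,"spin":0}]' ;python3 -m crank '[{"x":0,"y":0,"z":0.5,"spin":0},{"x":0,"y":0,"z":0.5,"spin":0},{"x":0,"y":0,"z":0.4,"spin":0},{"x":0,"y":0,"z":0,"spin":0}]'
python3 - <<'E'
from h import *
from cell import ctrl, vision
im=vision.get_image('scene'); cv2.imwrite('pics/p2.png',im[300:460,220:420].repeat(3,0).repeat(3,1))
cv2.imwrite('pics/p2w.png',vision.get_image('wrist'))
E
```

```text
clock: 7.75
eef_pos: [635.2, -191.2, 90.5]
tool_rot: [3.14, -0.007, -3.004]
force: [-0.0, -0.2, -1.1]
width: 12.5
clock: 8.15
eef_pos: [637.0, -191.8, 79.0]
tool_rot: [-3.141, -0.003, -3.004]
force: [-0.8, 0.3, -0.6]
width: 13.0
```

View pics/p2.png

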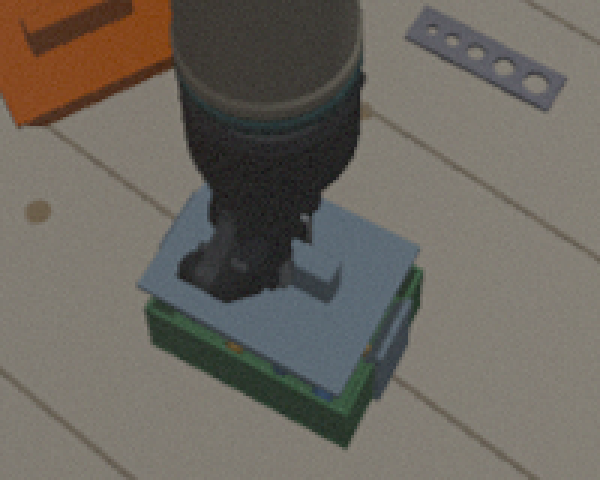

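View pics/p2w.png

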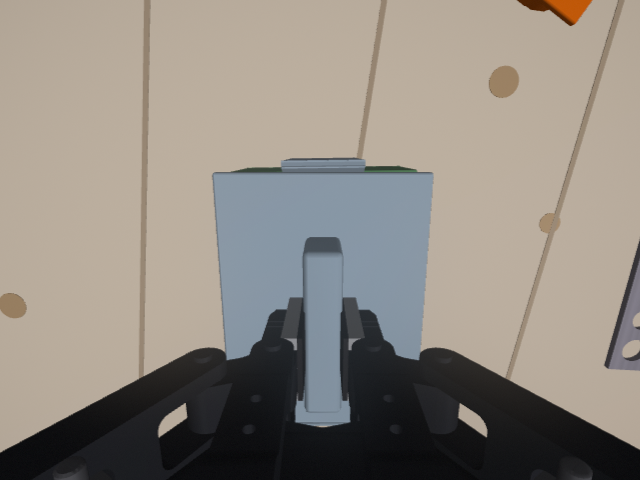

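The lid is centred over the green tray, with the clip in line at about column 323 in the wrist view. I'll go down gently.

```bash
python3 -m crank '[{"x":0,"y":0,"z":0.3,"spin":0},{"x":0,"y":0,"z":0.3,"spin":0},{"x":0,"y":0,"z":0.3,"spin":0},{"x":0,"y":0,"z":0,"spin":0}]' ;python3 -m crank '[{"x":0,"y":0,"z":0.2,"spin":0},{"x":0,"y":0,"z":0.2,"spin":0},{"x":0,"y":0,"z":0,"spin":0}]'
```

```text
clock: 8.65
eef_pos: [637.8, -191.7, 70.1]
tool_rot: [-3.141, -0.001, -3.004]
force: [1.8, 0.9, 0.1]
width: 12.3
clock: 8.95
eef_pos: [637.5, -191.8, 66.4]
tool_rot: [-3.141, -0.002, -3.004]
force: [0.8, 0.4, 1.4]
width: 12.7
```

```bash
python3 -m crank '[{"x":0,"y":0,"z":0.2,"spin":0},{"x":0,"y":0,"z":0.2,"spin":0},{"x":0,"y":0,"z":0,"spin":0}]' ;python3 -m crank '[{"x":0,"y":0,"z":0.2,"spin":0},{"x":0,"y":0,"z":0.2,"spin":0},{"x":0,"y":0,"z":0,"spin":0}]'
```

```text
clock: 9.25
eef_pos: [637.2, -192.0, 62.2]
tool_rot: [-3.141, -0.002, -3.004]
force: [1.4, -0.6, 0.9]
width: 12.8
clock: 9.55
eef_pos: [637.0, -191.6, 57.5]
tool_rot: [-3.141, -0.003, -3.004]
force: [1.8, -0.3, -1.5]
width: 12.9
```

```bash
python3 -m crank '[{"x":0,"y":0,"z":0.2,"spin":0},{"x":0,"y":0,"z":0.0,"spin":0},{"x":0,"y":0,"z":0,"spin":0}]'
python3 - <<'E'
from h import *
from cell import ctrl, vision
im=vision.get_image('scene'); cv2.imwrite('pics/p3.png',im[320:460,240:400].repeat(4,0).repeat(4,1))
cv2.imwrite('pics/p3w.png',vision.get_image('wrist'))
E
```

```text
clock: 9.85
eef_pos: [637.1, -191.7, 56.4]
tool_rot: [-3.141, -0.003, -3.004]
force: [-0.5, 0.1, 2.2]
width: 12.5
```

View pics/p3.png

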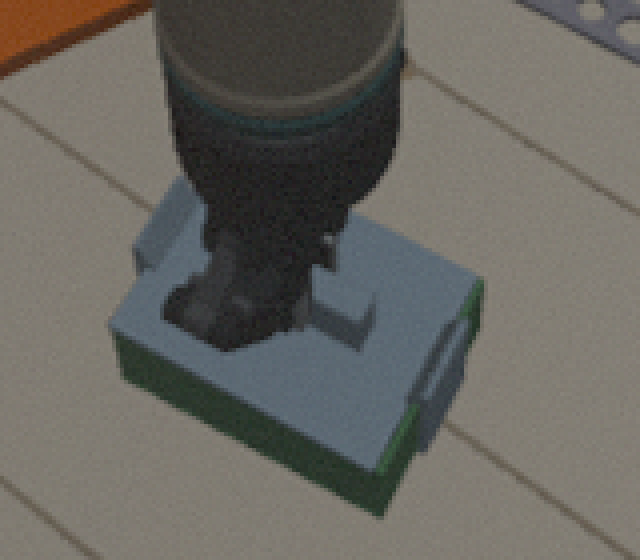

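View pics/p3w.png

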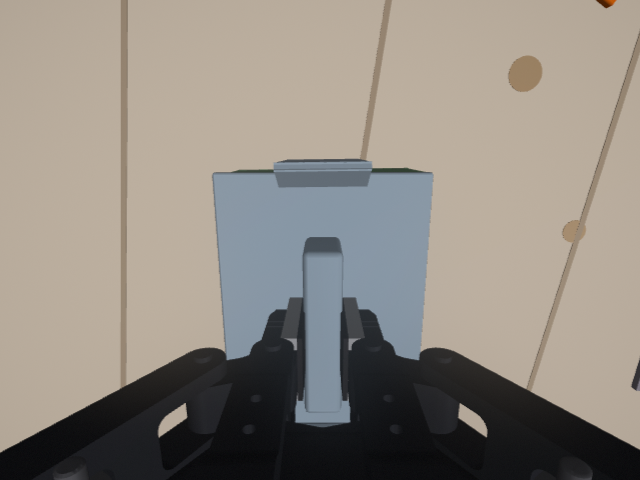

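The nose now lies over the lid's edge at the robot end (around 275–370, row 178). I'll press on until the force shows it is seated.

```bash
python3 -m crank '[{"x":0,"y":0,"z":0.2,"spin":0},{"x":0,"y":0,"z":0.0,"spin":0},{"x":0,"y":0,"z":0,"spin":0}]'; python3 -m crank '[{"x":0,"y":0,"z":0.2,"spin":0},{"x":0,"y":0,"z":0.0,"spin":0},{"x":0,"y":0,"z":0,"spin":0}]'
```

```text
clock: 10.25
eef_pos: [637.1, -191.7, 56.4]
tool_rot: [-3.141, -0.002, -3.004]
force: [-3.1, 1.7, 14.6]
width: 12.7
clock: 10.55
eef_pos: [637.1, -191.7, 56.3]
tool_rot: [-3.14, -0.002, -3.005]
force: [-7.2, 1.7, 27.2]
width: 12.7
```

Hard stop at TCP z = 56.3, which is the expected home height. I'll unload, open and retract.

```bash
python3 -m crank '[{"x":0,"y":0,"z":-0.3,"spin":0},{"x":0,"y":0,"z":0,"spin":0}]'; python3 -m crank '[{"x":0,"y":0,"z":0,"spin":0},{"x":0,"y":0,"z":0,"spin":0},{"x":0,"y":0,"z":0,"spin":0},{"x":0,"y":0,"z":0,"spin":0}]' 55; python3 -m crank '[{"x":0,"y":0,"z":-1,"spin":0},{"x":0,"y":0,"z":-2,"spin":0},{"x":0,"y":0,"z":-3,"spin":0},{"x":0,"y":0,"z":-3,"spin":0},{"x":0,"y":0,"z":-3,"spin":0}]'; python3 -m crank '[{"x":4,"y":2,"z":-2,"spin":0},{"x":4,"y":2,"z":0,"spin":0},{"x":4,"y":2,"z":0,"spin":0},{"x":4,"y":2,"z":0,"spin":0},{"x":2,"y":1,"z":0,"spin":0}]'
python3 - <<'E'
from h import *
from cell import ctrl, vision
im=vision.get_image('scene'); cv2.imwrite('pics/f.png',im);cv2.imwrite('pics/fc.png',im[320:460,240:400].repeat(4,0).repeat(4,1))
it=vision.get_image('top');ct=vision.calibration('top')
cv2.imwrite('pics/ft.png',it)
r=vision.regions_of('lid','top')
for q in r:
    cn=max(cv2.findContours(q['mask'].astype(np.uint8),0,1)[0],key=cv2.contourArea)[:,0]
    print(q['score'],cv2.minAreaRect(ray(cn,ct,49)[:,:2].astype(np.float32)))
cv2.imwrite('pics/fw.png',vision.get_image('wrist'))
E
```

```text
clock: 10.75
eef_pos: [637.2, -192.0, 56.3]
tool_rot: [-3.14, -0.002, -3.005]
force: [-2.1, 1.0, 10.7]
width: 12.8
clock: 11.15
eef_pos: [636.7, -191.9, 54.6]
tool_rot: [-3.141, -0.003, -3.004]
force: [-0.8, 0.4, -0.1]
width: 47.2
clock: 11.65
eef_pos: [637.4, -191.7, 177.1]
tool_rot: [-3.141, -0.002, -3.004]
force: [0.9, -0.3, -0.3]
width: 46.7
clock: 12.15
eef_pos: [442.7, -126.1, 196.3]
tool_rot: [-3.141, -0.005, -3.004]
force: [0.7, 0.4, 1.0]
width: 46.8
0.9 ((635.376953125, -191.95521545410156), (113.7331771850586, 85.89922332763672), 7.874116897583008)
0.87 ((272.7720947265625, 216.60792541503906), (113.5909423828125, 85.00302124023438), 70.14864349365234)
0.7 ((438.06256103515625, -126.2299575805664), (113.6521987915039, 86.03143310546875), 65.0274887084961)
0.66 ((586.890625, 326.26763916015625), (111.58204650878906, 84.72526550292969), 1.1596190929412842)
```

View pics/fc.png

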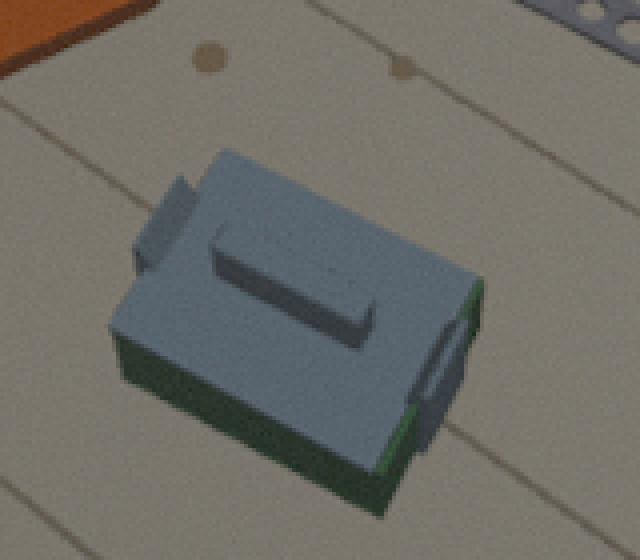

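View pics/ft.png

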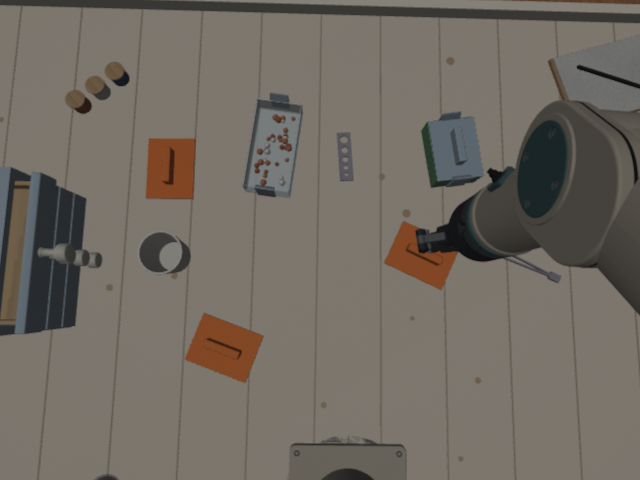

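View pics/fw.png

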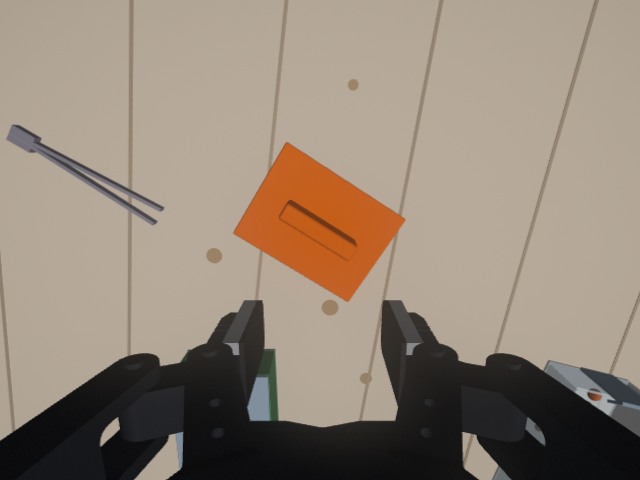

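```bash
python3 - <<'E'
from h import *
from cell import vision
def box(x,y,a,L,W,z):
    c,s=np.cos(a),np.sin(a); q=np.array([[1,1],[1,-1],[-1,-1],[-1,1]])*[L/2,W/2]
    return np.c_[q@np.array([[c,s],[-s,c]])+[x,y],np.full(4,z)]
for n,fn,(a,b,w) in [('scene','f',(255,340,120)),('top','ft',(410,100,85))]:
    c=vision.calibration(n); im=cv2.imread(f'pics/{fn}.png')
    k=8 if n=='top' else 6
    im=cv2.resize(im,None,fx=k,fy=k,interpolation=cv2.INTER_CUBIC); o=im.copy()
    for z,col in ((49,(0,0,255)),(54,(0,255,255))):
        cv2.polylines(o,[np.round((proj(box(636.7,-190.5,np.radians(7.9),114,86,z),c)+.5)*k).astype(int)],True,col,1)
    s=np.s_[b*k:(b+w)*k,a*k:(a+w)*k]
    o=o[s]; o=cv2.convertScaleAbs(o,alpha=1.7); cv2.imwrite(f'pics/z_{n}.png',cv2.resize(o,(600,600)))
E
```

```text
(no output)
```

View pics/z_scene.png

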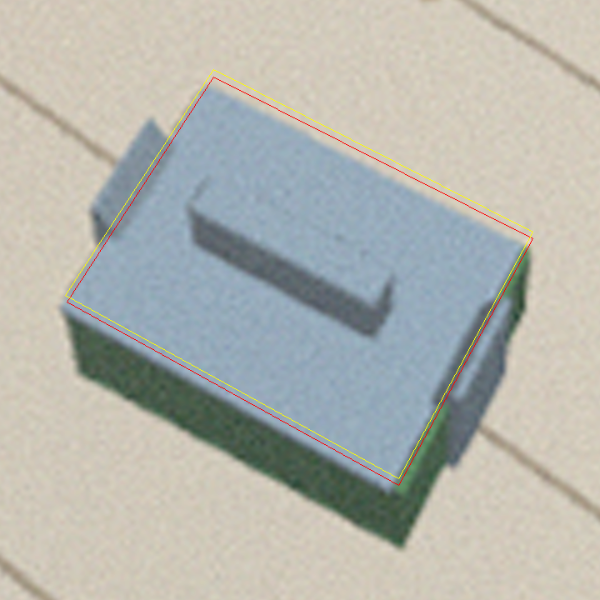

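View pics/z_top.png

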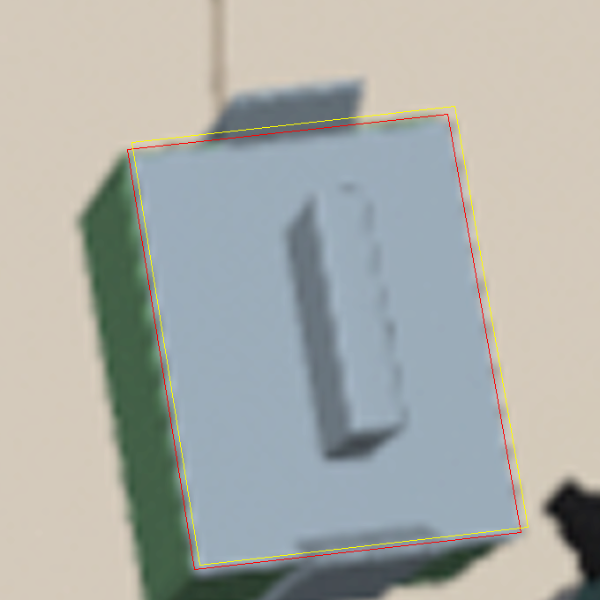

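Both noses overlap the lid edges, at scene (435–500, 300–400) and top (300–430, 540) in the crops. The lid outline matches a flat plate with its top at 49 mm. The cup, long tray and orange lids are at the same pixels as at the start.

```bash
python3 - <<'E'
from h import *
a=cv2.imread('pics/top0.png').astype(int);b=cv2.imread('pics/ft.png').astype(int)
d=np.abs(a-b).max(2); print('diff cup',(d[225:280,130:190]>40).sum(),'long',(d[85:205,235:305]>40).sum())
from cell import ctrl
print(ctrl.finish_job())
E
```

```text
diff cup 0 long 0
the job is handed in; nothing more can be done
None
```

The lid is on the small green tray, pressed home, and the job is handed in at about 12.5 s of the 48 s allowed. I gripped the lid by its bar, set it in the tray mouth, pressed it down, let go and moved the arm clear.

- **Seating:** The lid came to a firm stop at the expected home height, with 27 N pressing down. After release, its outline in the scene and top views matched a flat plate with its top at about 49 mm. It sits within about 2 mm of the tray centre I measured.
- **Clips:** Both clip noses appear over the lid's edges in those pictures. My readings while pressing never showed the roughly 12 N snap peak. They came about 0.3 s apart, so it may have fallen between them. That both clips snapped therefore rests on the pictures and the hard stop.
- **Other things:** The top view shows no change at the cup or the longer tray. The orange look-alikes were not touched.

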